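# Weigh the tub on the sprung hook

## Task

Weigh the lidded tub that has the steel loop: hang it by its loop in the notch of the weighing stand's sprung hook, easing the weight over gently so that the hook neither drops, springs back nor is dragged down hard, and let go. Wait until the hook has settled and the tub hangs still, then push the stand's hold button fully in and let it out again, leaving the tub hanging there. Leave the other things on the counter where they are.

Things in the scene. Friction and masses are not known exactly. Their poses are not given: they have to be found in the camera images.
- tub: The tub to weigh, 0.19 to 0.67 kg, contents unknown: white plastic, 90 mm wide, grey lid 94 mm across with its top 90 mm above the foot; on the lid a steel loop (see loop_top) with a flat tab on it (see tab). Origin: centre of the underside, z up. Stands on the counter. The other like tub, with a knob and no loop, is not the one.
- tab (a point): Grip point, 163 mm above the tub's foot, tub's axes: the flat upright steel tab on the loop, 24 mm along the tub's x, 10 mm thick along y, from 142 to 180 mm above the foot. Gripped here across y, the fingertips end just above the loop's top bar.
- loop_top (a point): Middle of the loop's top bar (centre line, 140 mm above the foot), tub's axes. The loop is 6 mm round bar standing in the tub's yz plane, so its opening is seen along the tub's x: legs at y = -34 and 34 mm up to 116 mm, then sloping in to a level top bar 12 mm long. The opening is 47 mm high in the middle, from the lid to the top bar.
- scale: Weighing stand, fixed. Origin on the counter plumb under the hook's notch, z up; its x axis points roughly to the robot's right. Grey base 12 mm thick (x -60 to 150, y -75 to 75 mm; foot for the button x 22 to 98, out to y = -170 mm); dark column 30 by 44 mm at x = 125 mm, 290 mm high. The hook reaches from the column towards -x, its open end roughly to the robot's left.
- hook_seat (a point): Where the centre of the loop's top bar rests in the hook's V notch; stand's axes; 230 mm above the counter when empty, moves with the hook. Hook: 8 mm round bar along x. From this point: shoulders with top 6 mm up, at x 10 to 93 and -34 to -10 mm; upturned tip at x = -41 mm, top 22 mm up. The loop goes over the tip, tub's x along the stand's x (either way round), then down.
- hook (a joint): How far the hook has dipped, m: 0 empty (top stop), 0.068 at its bottom stop. It slides straight down on a spring of 120 N/m, lightly damped: it bobs for about two seconds when disturbed. The tub by its own weight brings it to 0.015 to 0.055. It is delicate: it should never be moved, or left to move, faster than 0.08 m/s.
- hold_top (a point): Middle of the top of the hold button, a round grey button 28 mm across in a black housing on the stand's base, at x = 60, y = -135 mm in the stand's frame (on the robot's side); it is pushed straight down.
- hold (a joint): How far the hold button is in, m: 0 out, 0.006 fully in. A spring of about 5 N at full travel pushes it out again.
- plain_tub: Bystander: a like tub with a knob and no loop. Origin: centre of its underside.
- jar: Bystander: glass jar 72 mm wide, 100 mm high. Origin: centre of its underside.
- cup: Bystander: clear measuring cup 68 mm wide, 70 mm high. Origin: centre of its underside.
- softener: Bystander: blue bottle 80 mm wide, 200 mm high. Origin: centre of its underside.
- detergent: Bystander: white bottle 84 mm wide, 190 mm high. Origin: centre of its underside.
- brush: Bystander: wooden brush lying on the counter.
- sheets: Bystander: cardboard box 70 by 120 mm, 45 mm high. Origin: centre of its underside.
Not all that is in view belongs to the job. What is shaped like the tub but yellow is not meant.

How it is judged:
By the outcome, as a careful person would: the job done as asked, in the order asked, and still so for the second after the job is handed in, with the robot touching nothing.
It also fails if it takes over 72 s, if anything falls off the work surface, if the arm or the gripper's body presses on something with over 40 N, if the wrist force passes 120 N, or if a joint passes its speed limit or range.

## Robot

A 6-joint arm with a two-finger parallel gripper is mounted at the origin on the work surface. World frame = base frame: x ahead of the robot, y to its left, z up, the work surface at z = 0. Lengths are in mm, angles in rad, forces in N, time in s.
With the tool pointing down it reaches from about 300 to 775 mm from the base axis. Payload 14.6 kg.
Tool frame: the origin (TCP) lies between the finger pads; the fingertips stand manip.tip_reach ahead of it and the grasp point (between the pads) lies 5 mm behind it (manip.tip_reach is the distance from the TCP to the fingertips, in mm); z points along the fingers, y is the line along which they close (so a half turn about z gives the same grasp; the last joint's range is limited). The gripper opens to 94 mm and grips with 3 to 60 N. Pads are 16 mm wide; open, the fingers measure 119 mm over their backs; the gripper's body (75 mm by 177 mm) begins 78 mm behind the grasp point.
Start: joints at [1.091, 0.3, 1.521, -0, 1.321, -0.067], TCP at [220.643, 503.791, 197.846] pointing down, gripper open.
Joint ranges: [-3.03, 3.03], [-0.79, 2.21], [0.23, 2.52], [-1.04, 4.18], [0, 3.07], [-2.55, 2.55]. Speed limits (rad/s): [2.22, 2.22, 2.57, 3.14, 3.14, 3.14].

## Interface

Orientations are given as [roll, pitch, yaw] about the fixed x, y, z axes, in that order (R = Rz(yaw) Ry(pitch) Rx(roll)).
In Python, from cell import manip gives the robot as it stands. The module is installed in compiled form; this text tells all that it offers.
- The arm moves only by the shell command python3 -m creep 'ROWS' [FORCE]. ROWS is JSON, a list of rows, each a list of 3 entries, a list of its own where there are three numbers: the opening, from -1 (shut) to 1 (fully open), then the shift along the tool's x, y, z in cm, then the turn about the tool's z in units of 5 degrees (1.0 is 5 degrees). In form: [[grip, [tx, ty, tz], roll], ...]. A call has 1 to 12 rows; each row is the pose to reach, as a shift and turn from the pose commanded when the call began, along the tool's axes at that moment; what a row does not reach only later rows make up. A row lasts 1/10 s, in which the tool goes at most 50 mm and 8.59 degrees, less where a joint would pass 70% of its speed; a pose out of reach is approached as far as the arm can. A call with a gripper value outside its range is refused whole. The fingers move at their own pace and stop on an object; FORCE is the grip in N (left out, the last holds). Time passes only in rows, so rows that repeat a pose let the fingers close. It gives the time, the measured TCP pose, the force, the opening and the grip force at its end, in the units of the state.
- manip.read_state(): the state, without advancing time (a new reading comes with each control period).
- manip.camera(name): name is "scene" or "top" or "wrist"; returns the picture (384x512x3 uint8, red, green, blue); there is no depth.
- manip.camera_params(name): a dict with "fovy" (degrees; the focal length in pixels is half the picture's height over the tangent of half this angle, whatever the lens; pixels are square), "cx", "cy" (the principal point, pixels), "origin" and "attitude" of the camera in the world. Camera axes: x right, y down, z forward; pixel columns grow to the right and rows downward; lengths in mm; the calibration is good to about 2 mm. A picture is of the moment at which its call begins: read the wrist's pose just before it. camera_params takes no time and is no camera call; for the wrist camera it gives the pose at the moment of the call.
- manip.sign_off(): hands the job in; it is judged then, once.
The state is a dict: "clock": time; "joints": joint angles; "qd": joint speeds; "effort": joint torques, N m; "eef_pos": TCP position; "eef_rot": TCP orientation; "wrist_force": force on the tool from outside, world axes, zero at the start; "moment": the same for the moment, N m; "finger_gap": finger opening in mm; "finger_force": force on a finger pad.
Only numpy, scipy, OpenCV 4.12 (cv2) and the standard library are available. Lean on these libraries where they do the work, as an engineer would, in place of code of your own. Each camera call takes 0.05 s, during which the arm holds its last target. There are 200 camera calls.

## Working session

There is one attempt and no reset: what is moved stays moved. The work goes in short steps, Python scripts to look and compute and a shell command to move; the robot and the scene stay as the last step left them, time stands still between calls to the robot, and variables do not carry over. Pictures are saved under pics/ and viewed, at most 11 in all, crops included, and the job is handed in when it is done.

```bash
mkdir -p pics
python3 - <<'E'
from cell import manip
import cv2
for n in("scene","top"):
    im=manip.camera(n); cv2.imwrite(f"pics/{n}0.png",im[:,:,::-1]); p=manip.camera_params(n); print(n,p)
print(manip.camera_params("wrist"),manip.tip_reach,manip.read_state())
E
```

```text
scene {'fovy': 51.17636525487893, 'cx': 262.68986165206337, 'cy': 199.38690107073606, 'origin': array([1320.76223303, -309.41359212,  862.76834847]), 'attitude': array([-2.26114175,  0.01030818,  1.25789798])}
top {'fovy': 55.00133603963851, 'cx': 253.00004901755304, 'cy': 190.22448116915334, 'origin': array([ 245.50137738,  -52.58253435, 1404.78147546]), 'attitude': array([-2.96752109,  0.01447083, -1.60014012])}
{'fovy': 71.07270874967776, 'cx': 247.0517254328426, 'cy': 192.36543554880774, 'origin': array([151.46375444, 534.68568557, 384.03033368]), 'attitude': array([2.87816165e+00, 2.12225209e-03, 1.15888218e+00])} 14.0 {'clock': 0.1, 'joints': array([ 1.09137727e+00,  3.00380927e-01,  1.52149696e+00, -1.02097633e-05,
        1.32067072e+00, -6.65961077e-02]), 'qd': array([ 0.00117548, -0.00139113, -0.00138676,  0.00079213,  0.00126706,
        0.00192914]), 'effort': array([ 1.62058379e-03, -5.32639682e+01, -3.53288591e+01,  7.09515531e-02,
        2.34733050e-02, -8.37524823e-06]), 'eef_pos': array([220.55703514, 503.5932869 , 197.37137288]), 'eef_rot': array([-3.14063815e+00, -5.37484758e-05,  2.72877221e+00]), 'wrist_force': array([-0.68383952, -0.28855421, -0.28950185]), 'moment': array([0.00757886, 0.01759539, 0.01622474]), 'finger_force': 0.0, 'finger_gap': 94.13412801121628}
```

View pics/scene0.png

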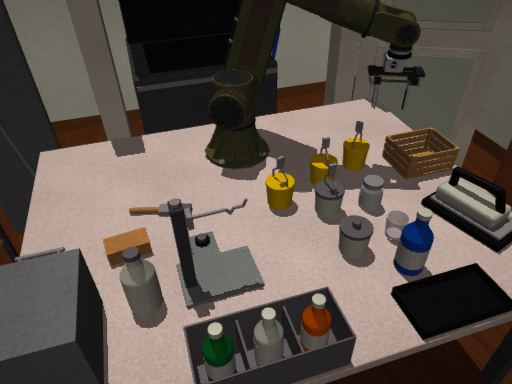

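View pics/top0.png

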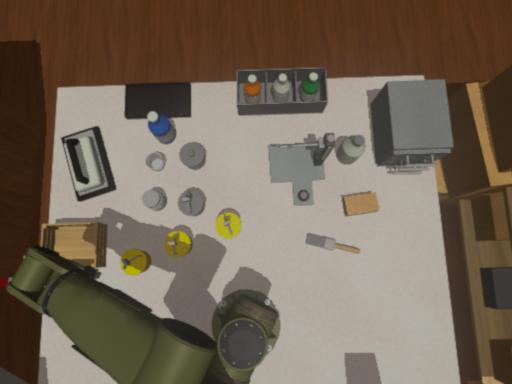

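Scene view: the white looped tub is at (329,200) and its knobbed twin at (355,238). The stand's column is at (180,245), with the hook tip near (243,203). Top view: tub (191,202), stand base (296,163), button (303,196). I'll enlarge both views for detail.

Run:
```python
import cv2,numpy as np
s=cv2.imread("pics/scene0.png");t=cv2.imread("pics/top0.png")
R=lambda a:cv2.resize(a,(400,300),interpolation=cv2.INTER_CUBIC)
a=[R(s[160:235,290:390]),R(s[180:255,160:260]),R(t[165:240,150:250]),R(t[130:205,250:350])]
cv2.imwrite("pics/c.png",np.vstack([np.hstack(a[:2]),np.hstack(a[2:])]))
```

```text
(no output)
```

View pics/c.png

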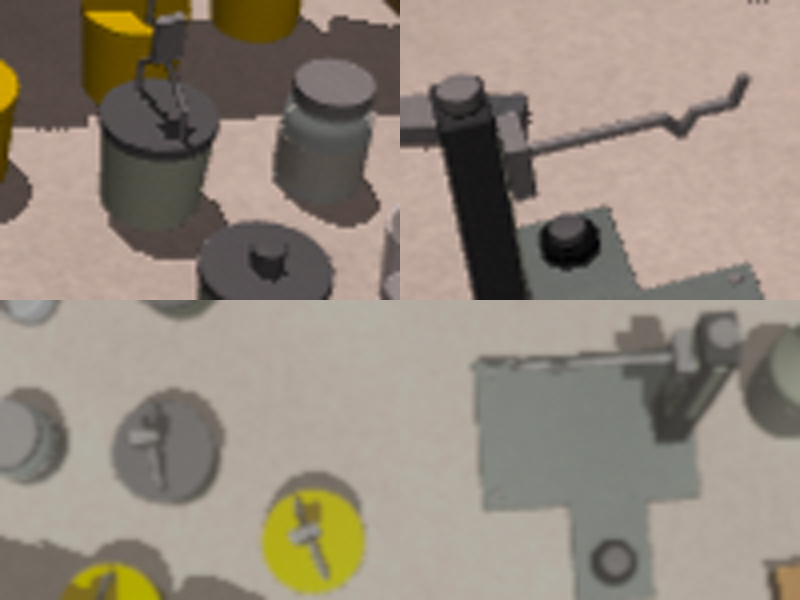

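The crops show these points (in full-image pixels):

| Point | Scene | Top |
|---|---|---|
| Tab | (332.5,170) | (186.8,199.5) |
| Notch | (230.8,212.5) | (279.3,146.3) |
| Hook tip | (246,199) | (270,145.5) |
| Button | (302.5 in crop → 202.5,238) | (303.8,195) |

Next I'll triangulate these.

```bash
cat > h.py <<'E'
from cell import manip
import numpy as np
from scipy.spatial.transform import Rotation as Ro
def ray(p,u,v):
    f=192/np.tan(np.radians(p['fovy']/2))
    d=Ro.from_euler('xyz',p['attitude']).apply([(u-p['cx'])/f,(v-p['cy'])/f,1]); return np.array(p['origin']),d/np.linalg.norm(d)
def plane(p,u,v,z):
    o,d=ray(p,u,v); return o+d*(z-o[2])/d[2]
def tri(*obs):
    A=np.zeros((3,3));b=np.zeros(3);rs=[ray(*o) for o in obs]
    for o,d in rs:
        M=np.eye(3)-np.outer(d,d);A+=M;b+=M@o
    x=np.linalg.solve(A,b); return x,[round(float(np.linalg.norm((np.eye(3)-np.outer(d,d))@(x-o))),1) for o,d in rs]
E
python3 - <<'E'
from h import *
np.set_printoptions(precision=1,suppress=True)
S=manip.camera_params("scene");T=manip.camera_params("top")
print("tab",tri((S,332.5,170),(T,186.8,199.5)))
print("notch",tri((S,230.75,212.5),(T,279.3,146.3)))
print("tip",tri((S,246,199),(T,270,145.5)))
print("button",tri((S,202.5,238),(T,303.75,195)))
print("lid",plane(T,191.75,201.25,90))
for l,c in dict(L=(150,405-300),R=(162,187)).items(): print("loop",l,plane(T,150+c[0]/4,165+c[1]/4,110))
for c in [(476,362),(487,510),(570,503),(655,498),(698,495),(577,597)]: print("base",plane(T,250+(c[0]-400)/4,130+(c[1]-300)/4,12))
print("hookbar z236",plane(T,250+(662-400)/4,130+(355-300)/4,236),plane(T,279.3,146.3,230), plane(T,270,145.5,252))
for n,u,v in(("jar",152,199),("plain",192,155)): print(n,plane(T,u,v,95))
E
```

```text
tab (array([440.7, 188. , 157.5]), [1.3, 1.3])
notch (array([ 598.3, -148.8,  214.8]), [15.3, 15.3])
tip (array([ 593.8, -112.2,  244.1]), [10.9, 10.9])
button (array([ 464.6, -229.7,   23.9]), [1.5, 1.5])
lid [443.8 181.8  90. ]
loop L [477.4 193.5 110. ]
loop R [403.4 182.7 110. ]
base [ 666.7 -107.5   12. ]
base [ 518.8 -112.6   12. ]
base [ 523.1 -192.6   12. ]
base [ 525.3 -274.3   12. ]
base [ 526.9 -315.7   12. ]
base [ 431.8 -194.8   12. ]
hookbar z236 [ 599.7 -251.3  236. ] [ 596.9 -132.7  230. ] [ 594.  -101.2  252. ]
jar [455.8 324.6  95. ]
plain [614.9 179.9  95. ]
```

Run:
```python
from h import *
import cv2
np.set_printoptions(precision=1,suppress=True)
S=manip.camera_params("scene")
for n,u,v,z in(("notch",230.75,211.5,230),("notchbot",230.75,213.5,222),("tip",246,199,252),("kneeL",227,209,236),("kneeR",234,207,236),("tipbase",243,205.5,236),("end",193,217,236)): print(n,plane(S,u,v,z))
im=cv2.imread("pics/top0.png")
t=cv2.resize(im[133:165,262:332],(770,352),interpolation=cv2.INTER_CUBIC)
cv2.imwrite("pics/t2.png",t)
```

```text
notch [ 608.7 -166.3  230. ]
notchbot [ 606.7 -166.3  222. ]
tip [ 601.  -125.2  252. ]
kneeL [ 603.8 -173.9  236. ]
kneeR [ 602.  -156.1  236. ]
tipbase [ 603.6 -134.1  236. ]
end [ 606.1 -256.2  236. ]
```

View pics/t2.png

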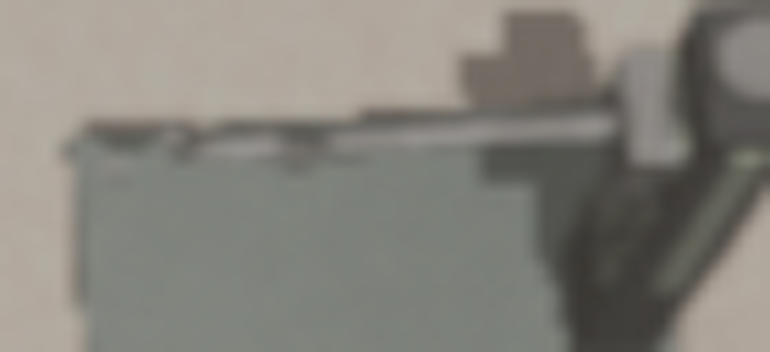

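```bash
python3 -m creep '[[1,[0,0,-5],0],[1,[-3,-2,-9],1.5],[1,[-48.4,-35.9,-13.3],11.6],[1,[-48.4,-35.9,-13.3],11.6],[1,[-48.4,-35.9,-13.3],11.6],[1,[-48.4,-35.9,-13.3],11.6],[1,[-48.4,-35.9,-13.3],11.6],[1,[-48.4,-35.9,-13.3],11.6],[1,[-48.4,-35.9,-13.3],11.6],[1,[-48.4,-35.9,-13.3],11.6],[1,[-48.4,-35.9,-13.3],11.6],[1,[-48.4,-35.9,-13.3],11.6]]'
python3 - <<'E'
from h import *
np.set_printoptions(precision=1,suppress=True)
S=manip.camera_params("scene");T=manip.camera_params("top")
print("notch",tri((S,230.75,211.5),(T,289.5,146.5)))
print("tip",tri((S,246,199.5),(T,278.8,146.5)))
print("bar end",tri((S,193,217),(T,316.5,144.4)))
print(manip.camera_params("wrist"))
E
```

```text
clock: 1.3
eef_pos: [485.5, 40.3, 325.2]
eef_rot: [-3.141, -0.0, 1.716]
wrist_force: [0.4, 1.1, 0.1]
finger_gap: 94.5
finger_force: 0.0
notch (array([ 598.1, -165.7,  220.9]), [1.5, 1.5])
tip (array([ 592.8, -126.8,  244.2]), [3.5, 3.5])
bar end (array([ 599.2, -255.6,  229.9]), [0.1, 0.1])
{'fovy': 71.07270874967776, 'cx': 247.0517254328426, 'cy': 192.36543554880774, 'origin': array([474.5, 115.6, 511.9]), 'attitude': array([2.9, 0. , 0.1])}
```

```bash
python3 -m creep '[[1,[-7.4,4,0],0],[1,[-10,6,0],0],[1,[-12,8,0],0],[1,[-12,8,0],0],[1,[-12,8,0],0],[1,[-12,8,0],0],[1,[-12,8,0],0]]'
cat > w.py <<'E'
import sys,pickle,cv2
from h import *
p=manip.camera_params("wrist"); im=manip.camera("wrist"); n=sys.argv[1]
cv2.imwrite(f"pics/{n}.png",im[:,:,::-1]); pickle.dump(p,open(n+".pkl","wb"))
def proj(X):
    f=192/np.tan(np.radians(p['fovy']/2)); c=Ro.from_euler('xyz',p['attitude']).inv().apply(np.array(X)-p['origin']); return (f*c[:2]/c[2]+[p['cx'],p['cy']]).round(0)
print(n,np.round(p['origin'],1),"notch",proj([598,-165,230]),"tab",proj([441,188,163]),"btn",proj([464.6,-229.7,24]))
E
python3 w.py w1
python3 -m creep '[[1,[-5,0,0],0],[1,[-10,0,0],0],[1,[-10,0,0],0],[1,[-10,0,0],0],[1,[-10,0,0],0]]'; python3 w.py w2
python3 -c "
import cv2,numpy as np
cv2.imwrite('pics/w12.png',cv2.resize(np.hstack([cv2.imread('pics/w1.png')[:,150:512],cv2.imread('pics/w2.png')[:,150:512]]),(800,424)))"
```

```text
clock: 2.0
eef_pos: [581.1, -63.9, 325.9]
eef_rot: [3.141, 0.0, 1.718]
wrist_force: [-0.5, 0.9, 0.1]
finger_gap: 94.0
finger_force: 0.0
w1 [569.8  11.5 512.6] notch [248. 275.] tab [152. -68.] btn [176. 237.]
clock: 2.55
eef_pos: [596.0, -162.6, 325.7]
eef_rot: [3.141, 0.0, 1.718]
wrist_force: [0.2, 0.5, -1.1]
finger_gap: 93.7
finger_force: 0.0
w2 [584.8 -87.3 512.3] notch [248. 195.] tab [ 142. -194.] btn [172. 188.]
```

View pics/w12.png

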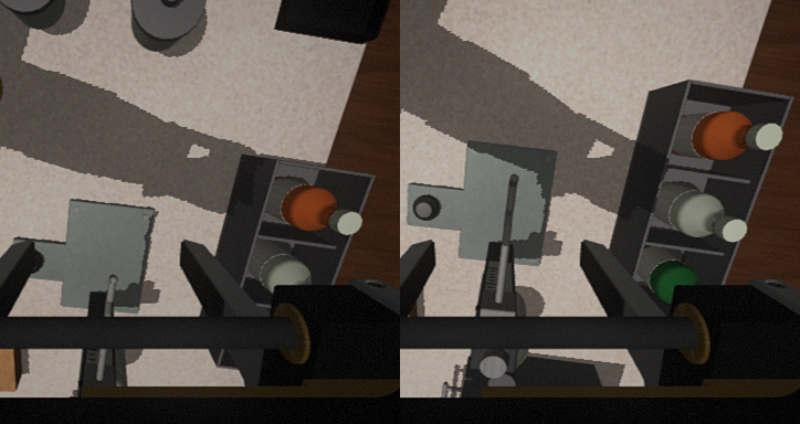

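Wrist view w2 shows the hook tip at about (252,163), with the bar running down to about (240,270). The button is at about (174,188), which matches the prediction. I'll zoom both wrist views on the hook.

```bash
python3 -c "
import cv2,numpy as np
a=cv2.imread('pics/w1.png')[235:295,215:275];b=cv2.imread('pics/w2.png')[150:210,215:275]
cv2.imwrite('pics/z.png',cv2.resize(np.hstack([a,b]),(800,400),interpolation=cv2.INTER_CUBIC))"
```

```text
(no output)
```

View pics/z.png

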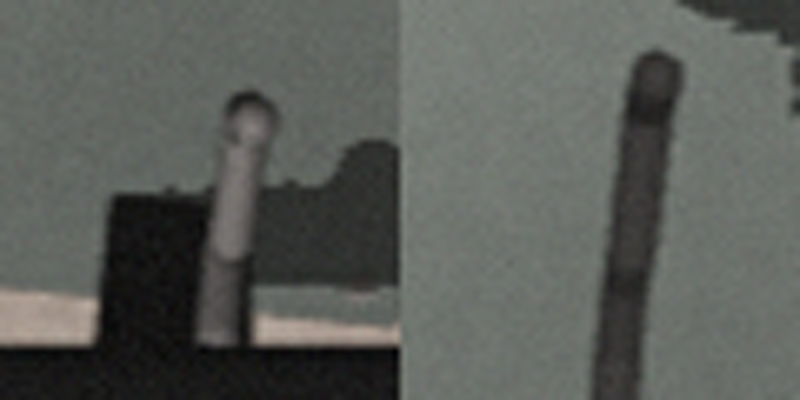

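Run:
```python
from h import *
import pickle
np.set_printoptions(precision=1,suppress=True)
a=pickle.load(open('w1.pkl','rb'));b=pickle.load(open('w2.pkl','rb'))
print("tip",tri((a,252.5,252.7),(b,253.7,161.7)))
for z in(250,): print(plane(a,252.5,252.7,z),plane(b,253.7,161.7,z))
print("knee w1",plane(a,249.8,274,236),"band w2",plane(b,249.2,191.2,232), plane(b,249.2,189.5,236), plane(b,246.5,210,236))
print("btn",plane(b,175,188,24))
S=manip.camera_params("scene");T=manip.camera_params("top")
print(tri((S,246,199.5),(T,278.8,146.5),(a,252.5,252.7),(b,253.7,161.7)))
```

```text
tip (array([ 597. , -126.2,  246.7]), [0.4, 0.4])
[ 596.3 -124.6  250. ] [ 597.3 -125.7  250. ]
knee w1 [ 598.7 -159.3  236. ] band w2 [ 598.2 -160.7  232. ] [ 597.7 -157.8  236. ] [ 598.3 -180.9  236. ]
btn [ 469.8 -229.4   24. ]
(array([ 595.4, -126.8,  245.3]), [3.0, 4.9, 1.3, 2.1])
```

```bash
python3 -m creep '[[1,[28,-10.2,1],0],[1,[28,-10.2,1],0],[1,[28,-10.2,1],0],[1,[28,-10.2,1],0],[1,[28,-10.2,1],0],[1,[28,-10.2,1],0],[1,[28,-10.2,1],0],[1,[28,-10.2,1],0],[1,[28,-10.2,1],0],[1,[28,-10.2,1],0]]'; python3 w.py w3
python3 -m creep '[[1,[5,0,1.5],0],[1,[8.9,0,1.5],0],[1,[8.9,0,1.5],0],[1,[8.9,0,1.5],0],[1,[8.9,0,1.5],0]]'; python3 w.py w4
python3 -c "
import cv2,numpy as np
a=cv2.imread('pics/w3.png')[170:320,170:320];b=cv2.imread('pics/w4.png')[120:270,170:320]
cv2.imwrite('pics/z2.png',cv2.resize(np.hstack([a,b]),(800,400),interpolation=cv2.INTER_CUBIC))"
```

```text
clock: 3.6
eef_pos: [454.9, 97.8, 315.0]
eef_rot: [-3.141, 0.0, 1.715]
wrist_force: [0.8, -0.8, -0.3]
finger_gap: 94.2
finger_force: 0.0
w3 [444.  173.2 501.7] notch [325. 399.] tab [246. 107.] btn [229. 317.]
clock: 4.15
eef_pos: [442.0, 185.6, 300.1]
eef_rot: [-3.142, 0.0, 1.715]
wrist_force: [-1.0, -0.4, 0.3]
finger_gap: 93.5
finger_force: 0.0
w4 [431.1 260.9 486.8] notch [323. 460.] tab [246. 181.] btn [229. 357.]
```

View pics/z2.png

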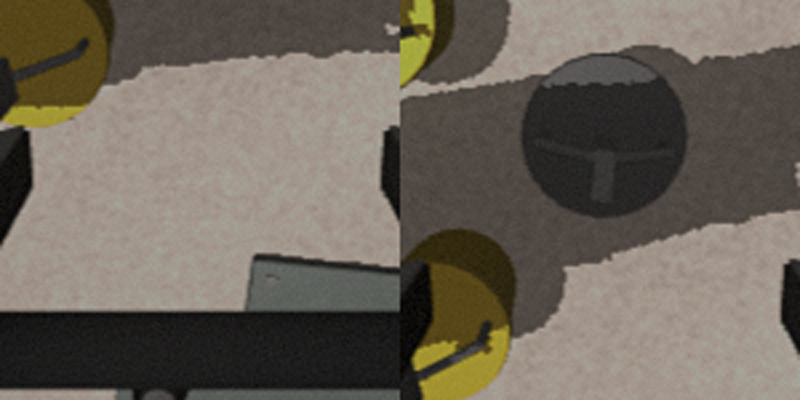

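w4 shows the tab from (246,177) to (246,196), the loop's feet at (221.8,173.6) and (270.5,177), and the lid centre at (246.5,170.6). I missed the tub in the w3 crop, so I'll crop it again with the contrast raised.

```bash
python3 -c "
import cv2,numpy as np
a=cv2.imread('pics/w3.png')[60:140,205:285];b=cv2.imread('pics/w4.png')[130:210,205:285]
cv2.imwrite('pics/z3.png',cv2.convertScaleAbs(cv2.resize(np.hstack([a,b]),(800,400),interpolation=cv2.INTER_CUBIC),alpha=2))"
```

```text
(no output)
```

View pics/z3.png

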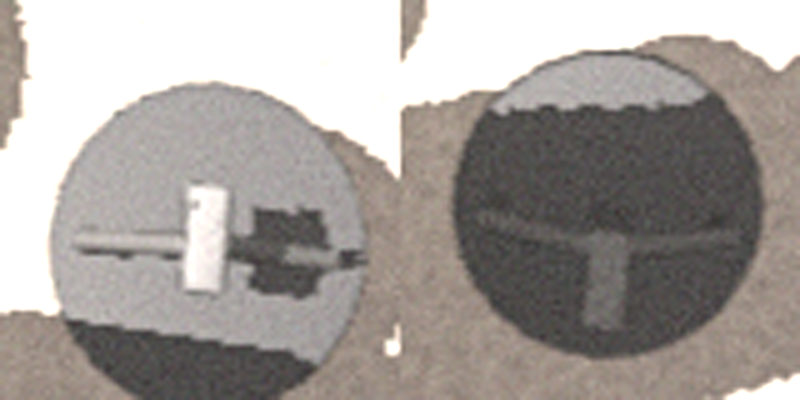

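Run:
```python
from h import *
import pickle
np.set_printoptions(precision=1,suppress=True)
a=pickle.load(open('w3.pkl','rb'));b=pickle.load(open('w4.pkl','rb'))
A=lambda x,y:(a,205+x/5,60+y/5); B=lambda x,y:(b,205+(x-400)/5,130+y/5)
print("tabtop",tri(A(206,238),B(606,278)))
print(plane(*A(206,238),180),plane(*B(606,278),180))
for P in((A(78,242),A(350,259)),(B(485,217),B(738,238))):
    l,r=[plane(*q,116) for q in P]; d=r-l; print("loop mid",(l+r)/2,np.hypot(*d[:2]),"deg",np.degrees(np.arctan2(d[1],d[0])))
print("lid",plane(*A(207,240),90),plane(*B(607,203),90))
t=[plane(*A(*q),180) for q in((187,185),(228,185),(185,292),(222,292))]
for i,j in((0,2),(1,3)): d=t[i]-t[j]; print("tab x dir",np.degrees(np.arctan2(d[1],d[0])),np.hypot(*d[:2]))
s=manip.read_state();print(s['eef_pos'],np.degrees(s['eef_rot'][2]))
```

```text
tabtop (array([441. , 186.2, 177.8]), [0.0, 0.0])
[441.  186.1 180. ] [440.9 186.7 180. ]
loop mid [443.1 185.8 116. ] 74.81861595355518 deg 4.912418046580939
loop mid [442.5 186.  116. ] 71.3612313663743 deg 3.4980931178641117
lid [440.5 189.3  90. ] [440.8 187.9  90. ]
tab x dir 96.9430355668348 23.34887695358314
tab x dir 95.136548506797 23.378234304391366
[442.  185.5 300.2] 98.25687823010375
```

```bash
python3 -m creep '[[0.5,[0.1,-0.1,4],0.3],[0.2,[0.1,-0.1,8],0.65],[0.2,[0.1,-0.1,11.5],0.65],[0.2,[0.1,-0.1,13.5],0.65],[0.2,[0.1,-0.1,14],0.65],[0.2,[0.1,-0.1,14],0.65],[-1,[0.1,-0.1,14],0.65],[-1,[0.1,-0.1,14],0.65],[-1,[0.1,-0.1,14],0.65],[-1,[0.1,-0.1,14],0.65],[-1,[0.1,-0.1,14],0.65],[-1,[0.1,-0.1,14],0.65]]' 30
```

```text
clock: 5.4
eef_pos: [440.5, 187.4, 160.2]
eef_rot: [3.141, 0.0, 1.66]
wrist_force: [-0.4, -0.2, 0.6]
finger_gap: 12.3
finger_force: 0.0
```

```bash
python3 -m creep '[[-1,[0,0,0],0],[-1,[0,0,0],0],[-1,[0,0,0],0],[-1,[0,0,0],0],[-1,[0,0,0],0]]' 30; python3 -m creep '[[-1,[0,0,-0.5],0],[-1,[0,0,-1.5],0],[-1,[0,0,-3],0],[-1,[0,0,-3],0],[-1,[0,0,-3],0]]'
```

```text
clock: 5.9
eef_pos: [440.5, 187.4, 160.2]
eef_rot: [3.141, -0.0, 1.66]
wrist_force: [0.1, 0.1, 1.9]
finger_gap: 9.9
finger_force: 30.0
clock: 6.4
eef_pos: [440.4, 187.3, 190.1]
eef_rot: [3.142, 0.0, 1.66]
wrist_force: [0.6, -0.6, -5.3]
finger_gap: 9.7
finger_force: 30.0
```

```bash
python3 -m creep '[[-1,[0,0,-3],0],[-1,[0,0,-6],0.3],[-1,[-1,0.5,-8.5],0.7],[-1,[-3,1.5,-9.1],0.7],[-1,[-6,2.9,-9.1],0.7],[-1,[-9,4.4,-9.1],0.7],[-1,[-12,5.8,-9.1],0.7],[-1,[-15,7.3,-9.1],0.7],[-1,[-18,8.7,-9.1],0.7],[-1,[-21,10.2,-9.1],0.7],[-1,[-24,11.6,-9.1],0.7],[-1,[-26,12.6,-9.1],0.7]]'; python3 -m creep '[[-1,[-0.7,0.35,0],0],[-1,[-1,0.5,0],0],[-1,[-1,0.5,0],0],[-1,[-1,0.5,0],0]]'
python3 - <<'E'
from h import *
import cv2
a=manip.camera("scene")[:,:,::-1];w=manip.camera("wrist")[:,:,::-1]
cv2.imwrite('pics/m.png',cv2.resize(np.hstack([a[130:280,170:320],cv2.resize(w,(200,150))]),(800,343),interpolation=cv2.INTER_CUBIC))
print(manip.read_state()['eef_pos'])
E
```

```text
clock: 7.6
eef_pos: [589.5, -62.4, 279.7]
eef_rot: [-3.14, 0.0, 1.598]
wrist_force: [-1.7, 1.7, -3.8]
finger_gap: 9.7
finger_force: 30.0
clock: 8.0
eef_pos: [594.0, -69.3, 281.2]
eef_rot: [3.142, -0.0, 1.6]
wrist_force: [0.2, -0.1, -4.3]
finger_gap: 9.6
finger_force: 30.0
[594.12236198 -69.39330173 281.4297368 ]
```

View pics/m.png

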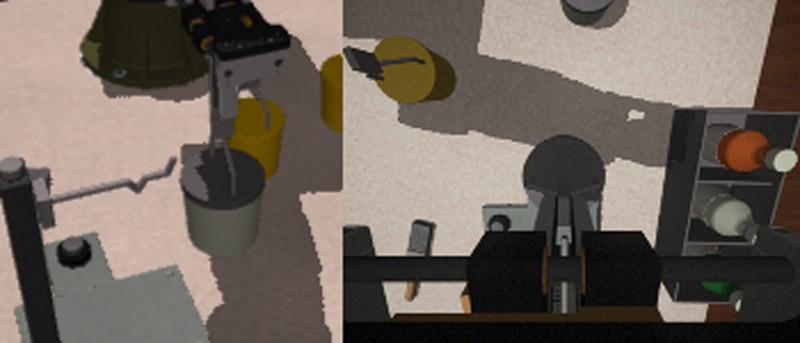

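The scene view shows the tub hanging upright to the open-end side, level with the hook; the loop opening faces the tip. In the wrist view the hook bar and tab line up. I'll slide the loop over the tip.

```bash
python3 -m creep '[[-1,[-1,0,0],0],[-1,[-2.2,0,0],0],[-1,[-3.4,0,0],0],[-1,[-4.6,0,0],0],[-1,[-5.6,0,0],0],[-1,[-6.3,0.1,0],0],[-1,[-6.6,0.1,0],0],[-1,[-6.6,0.1,0],0]]'; python3 -m creep '[[-1,[-0.8,0,0],0],[-1,[-1.8,0,0],0],[-1,[-2.6,0,0],0],[-1,[-3,0,0],0],[-1,[-3,0,0],0],[-1,[-3,0,0],0],[-1,[-3,0,0],0]]'
python3 - <<'E'
from h import *
import cv2
a=manip.camera("scene")[:,:,::-1];w=manip.camera("wrist")[:,:,::-1]
f=[manip.read_state()['wrist_force'] for _ in range(1)]
cv2.imwrite('pics/m2.png',cv2.resize(np.hstack([a[150:270,180:300],w[200:320,190:310]]),(800,400),interpolation=cv2.INTER_CUBIC)); print(f)
E
```

```text
clock: 8.9
eef_pos: [597.2, -136.5, 281.0]
eef_rot: [-3.141, -0.0, 1.598]
wrist_force: [-0.1, -0.5, -5.3]
finger_gap: 9.6
finger_force: 30.0
clock: 9.6
eef_pos: [598.0, -165.9, 281.2]
eef_rot: [-3.142, -0.0, 1.599]
wrist_force: [0.2, 0.3, -4.0]
finger_gap: 9.8
finger_force: 30.0
[array([-0.19186987,  0.55841381, -5.47342797])]
```

View pics/m2.png

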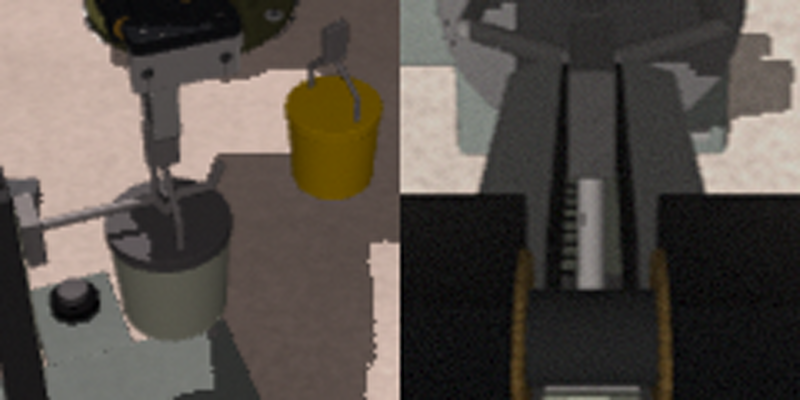

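The hook bar runs through the loop with the notch under it. First I'll average the free weight.

```bash
cat > f.py <<'E'
from h import *
import sys
r=[]
for i in range(int(sys.argv[1])):
    manip.camera("top"); s=manip.read_state(); r.append(np.r_[s['wrist_force'],s['moment'],s['eef_pos']])
r=np.array(r);print(r.mean(0).round(2),"sd",r[:,:3].std(0).round(2),s['clock'])
E
python3 f.py 20; python3 -m creep '[[-1,[0,0,0.4],0],[-1,[0,0,0.9],0],[-1,[0,0,1.4],0],[-1,[0,0,1.8],0],[-1,[0,0,2.1],0],[-1,[0,0,2.3],0],[-1,[0,0,2.4],0],[-1,[0,0,2.4],0]]'; python3 f.py 8
```

```text
[-1.4000e-01 -2.2000e-01 -4.3200e+00 -5.0000e-02  6.0000e-02 -0.0000e+00
  5.9802e+02 -1.6613e+02  2.8115e+02] sd [0.42 0.47 0.5 ] 10.7
clock: 11.5
eef_pos: [598.0, -166.2, 257.1]
eef_rot: [3.142, 0.0, 1.599]
wrist_force: [0.2, 0.4, -4.6]
finger_gap: 9.4
finger_force: 30.0
[ 1.8000e-01  2.0000e-01 -4.7000e+00 -6.0000e-02  6.0000e-02  0.0000e+00
  5.9804e+02 -1.6618e+02  2.5727e+02] sd [0.4  0.59 0.34] 11.9
```

```bash
python3 -m creep '[[-1,[0,0,0.15],0],[-1,[0,0,0.3],0],[-1,[0,0,0.45],0],[-1,[0,0,0.6],0],[-1,[0,0,0.75],0],[-1,[0,0,0.9],0],[-1,[0,0,1.05],0],[-1,[0,0,1.2],0],[-1,[0,0,1.35],0],[-1,[0,0,1.5],0],[-1,[0,0,1.6],0],[-1,[0,0,1.6],0]]'; python3 f.py 10
```

```text
clock: 13.1
eef_pos: [598.0, -166.2, 241.1]
eef_rot: [-3.142, -0.0, 1.599]
wrist_force: [-0.5, 0.6, -3.6]
finger_gap: 9.6
finger_force: 30.0
[-5.0000e-02  1.0000e-02 -3.0500e+00 -3.0000e-02  7.0000e-02  0.0000e+00
  5.9803e+02 -1.6618e+02  2.4121e+02] sd [0.35 0.57 0.38] 13.6
```

```bash
python3 -m creep '[[-1,[0,0,0.1],0],[-1,[0,0,0.3],0],[-1,[0,0,0.5],0],[-1,[0,0,0.7],0],[-1,[0,0,0.9],0],[-1,[0,0,1.1],0],[-1,[0,0,1.3],0],[-1,[0,0,1.5],0],[-1,[0,0,1.7],0],[-1,[0,0,1.85],0],[-1,[0,0,1.95],0],[-1,[0,0,2],0]]'; python3 f.py 30
```

```text
clock: 14.8
eef_pos: [598.0, -166.1, 221.1]
eef_rot: [3.142, 0.0, 1.599]
wrist_force: [0.1, 0.2, -0.4]
finger_gap: 9.7
finger_force: 30.0
[-5.0000e-02  2.0000e-01 -5.1000e-01 -4.0000e-02  6.0000e-02 -1.0000e-02
  5.9802e+02 -1.6618e+02  2.2117e+02] sd [0.51 0.5  0.52] 16.3
```

```bash
python3 -m creep '[[-1,[0,0,0.1],0],[-1,[0,0,0.2],0],[-1,[0,0,0.3],0],[-1,[0,0,0.4],0],[-1,[0,0,0.4],0],[-1,[0,0,0.4],0]]'; python3 f.py 30
```

```text
clock: 16.9
eef_pos: [598.0, -166.2, 217.1]
eef_rot: [3.142, 0.0, 1.599]
wrist_force: [-0.3, 0.7, -0.1]
finger_gap: 10.0
finger_force: 30.0
[ 3.0000e-02  2.5000e-01 -2.6000e-01 -2.0000e-02  5.0000e-02  0.0000e+00
  5.9802e+02 -1.6617e+02  2.1716e+02] sd [0.51 0.4  0.64] 18.4
```

```bash
python3 -m creep '[[-1,[0,0,0.05],0],[-1,[0,0,0.1],0],[-1,[0,0,0.1],0],[-1,[0,0,0.1],0],[-1,[0,0,0.1],0],[-1,[0,0,0.1],0]]' 4; python3 -m creep '[[-0.3,[0,0,0],0],[-0.3,[0,0,0],0],[-0.3,[0,0,0],0],[-0.3,[0,0,0],0],[-0.3,[0,0,0],0],[-0.3,[0,0,0],0],[-0.3,[0,0,0],0],[-0.3,[0,0,0],0]]'; python3 f.py 4
```

```text
clock: 19.0
eef_pos: [598.0, -166.2, 216.2]
eef_rot: [3.142, 0.0, 1.599]
wrist_force: [0.2, -0.1, -0.1]
finger_gap: 10.0
finger_force: 4.0
clock: 19.8
eef_pos: [598.0, -166.2, 216.2]
eef_rot: [3.142, -0.0, 1.599]
wrist_force: [-0.5, 0.2, 0.0]
finger_gap: 32.9
finger_force: 0.0
[ 1.3000e-01  2.2000e-01 -1.9000e-01 -4.0000e-02  7.0000e-02 -1.0000e-02
  5.9802e+02 -1.6616e+02  2.1614e+02] sd [0.4  0.21 0.84] 20.0
```

```bash
python3 -m creep '[[-0.3,[0,0,-0.5],0],[-0.3,[0,0,-1.5],0],[-0.3,[0,0,-3],0],[-0.3,[0,0,-5],0],[-0.3,[0,0,-7.5],0],[-0.3,[0,0,-9],0],[-1,[-1,-3,-9],-1],[-1,[-4,-7,-9],-3],[-1,[-6,-11,-9],-5],[-1,[-6,-13.3,-9],-6.5],[-1,[-6,-13.3,-9],-8],[-1,[-6,-13.3,-9],-9.5]]'; python3 -m creep '[[-1,[0,0,0],-1.5],[-1,[0,0,0],-3],[-1,[0,0,0],-4.5],[-1,[0,0,0],-6],[-1,[0,0,0],-7.5],[-1,[0,0,0],-8.5],[-1,[0,0,0],-8.5],[-1,[0,0,0],-8.5]]'
python3 - <<'E'
from h import *
import cv2
s=manip.camera("scene"); t=manip.camera("top"); w=manip.camera("wrist")
for n,i in(("s1",s),("t1",t),("wb",w)): cv2.imwrite(f"pics/{n}.png",i[:,:,::-1])
p=manip.camera_params("wrist"); f=192/np.tan(np.radians(p['fovy']/2))
c=Ro.from_euler('xyz',p['attitude']).inv().apply(np.array([467,-230,24])-p['origin']); print(f*c[:2]/c[2]+[p['cx'],p['cy']])
u,v=(f*c[:2]/c[2]+[p['cx'],p['cy']]).astype(int)
g=cv2.cvtColor(w,cv2.COLOR_RGB2GRAY); k=(g<45).astype(np.uint8)
n,l,st,ce=cv2.connectedComponentsWithStats(k[v-30:v+31,u-30:u+31]); print(st,ce+[u-30,v-30])
for (x,y) in ce[1:]: print(plane(p,x+u-30,y+v-30,20))
print(manip.read_state()['joints'])
E
```

```text
clock: 21.2
eef_pos: [466.2, -230.2, 307.7]
eef_rot: [3.141, 0.002, 2.433]
wrist_force: [0.2, -0.4, -0.2]
finger_gap: 0.2
finger_force: 0.0
clock: 22.0
eef_pos: [466.8, -229.9, 306.8]
eef_rot: [-3.141, 0.001, -3.116]
wrist_force: [-0.4, -0.5, 0.2]
finger_gap: 0.5
finger_force: 0.0
[246.91331478 164.57787955]
[[   0    0   61   61 3439]
 [  19   17   24   25  269]
 [  50   59   11    2   13]] [[245.87990695 164.02035475]
 [246.34200743 162.29739777]
 [270.69230769 193.84615385]]
[ 463.61012021 -231.110042     20.        ]
[ 520.25937907 -185.16006283   20.        ]
[-5.28031672e-01  1.72625494e-01  1.42859459e+00  2.82926071e-05
  1.54014217e+00 -2.12499933e+00]
```

```bash
python3 -c "
import cv2,numpy as np
a=cv2.imread('pics/s1.png')[150:300,150:300];b=cv2.imread('pics/wb.png')[90:240,170:320]
cv2.imwrite('pics/m3.png',cv2.resize(np.hstack([a,b]),(800,400),interpolation=cv2.INTER_CUBIC))"
```

```text
(no output)
```

View pics/m3.png

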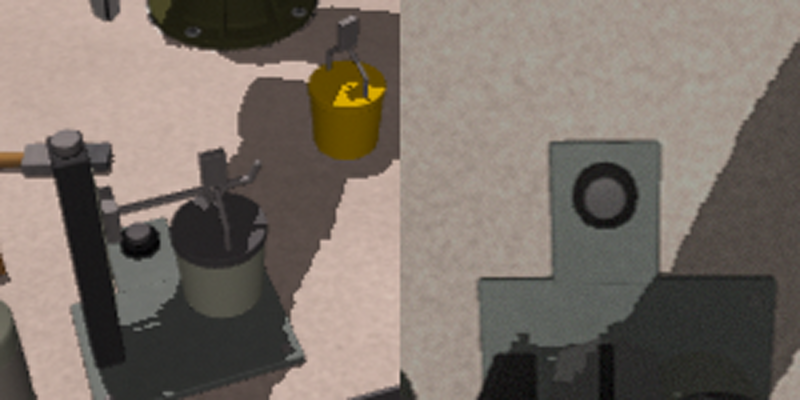

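The tub hangs in the notch, and the button is exactly where predicted, at (246.5,164.2). I'll lower the tool above the button and check by frame differences that the tub is still.

```bash
python3 -m creep '[[-1,[0,0,4],0],[-1,[0,0,8],0],[-1,[0,0,12],0],[-1,[0,0,16],0],[-1,[0,0,20],0],[-1,[0,0,23],0],[-1,[0,0,25],0],[-1,[0,0,25.6],0],[-1,[0,0,25.6],0],[-1,[0,0,25.6],0]]'
python3 - <<'E'
from h import *
import cv2
F=[manip.camera("scene")[195:275,215:260].astype(float) for _ in range(24)]
for k in(1,3,6): print([round(float(np.abs(cv2.GaussianBlur(F[i+k]-F[i],(5,5),0)).max()),1) for i in range(0,24-k,2)])
print(manip.read_state()['eef_pos'],manip.read_state()['clock'])
E
python3 f.py 10
```

```text
clock: 23.15
eef_pos: [467.3, -230.2, 51.3]
eef_rot: [-3.141, 0.001, -3.114]
wrist_force: [0.4, 0.3, -0.4]
finger_gap: 0.4
finger_force: 0.0
[18.5, 17.7, 9.5, 7.6, 7.2, 10.2, 1.2, 1.3, 1.2, 8.3, 1.1, 1.2]
[7.4, 20.2, 13.8, 8.0, 18.5, 10.7, 4.2, 7.7, 8.8, 8.0, 4.0]
[11.1, 22.0, 21.3, 20.8, 19.0, 9.6, 8.4, 1.3, 8.3]
[ 466.74568695 -229.8491246    50.14086508] 24.35
[ 2.4000e-01 -1.7000e-01  1.1000e-01  4.0000e-02  1.0000e-02  0.0000e+00
  4.6674e+02 -2.2987e+02  5.0150e+01] sd [0.45 0.44 0.55] 24.85
```

It's still swaying slightly, so I'll wait longer.

```bash
for i in 1 2 3 4 5 6; do python3 -m creep '[[-1,[0,0,0],0],[-1,[0,0,0],0],[-1,[0,0,0],0],[-1,[0,0,0],0],[-1,[0,0,0],0],[-1,[0,0,0],0],[-1,[0,0,0],0],[-1,[0,0,0],0],[-1,[0,0,0],0],[-1,[0,0,0],0],[-1,[0,0,0],0],[-1,[0,0,0],0]]' >/dev/null; done
python3 - <<'E'
from h import *
import cv2
F=[manip.camera("scene")[195:275,215:260].astype(float) for _ in range(20)]
for k in(1,3,6): print([round(float(np.abs(cv2.GaussianBlur(F[i+k]-F[i],(5,5),0)).max()),1) for i in range(0,20-k,2)])
print(manip.read_state()['clock'])
E
```

```text
[1.2, 1.2, 1.1, 1.5, 1.1, 1.3, 1.8, 1.4, 1.2, 1.2]
[1.2, 1.1, 1.2, 1.3, 1.1, 1.8, 1.2, 1.2, 1.5]
[1.3, 1.2, 1.4, 1.8, 1.2, 1.2, 1.3]
33.05
```

Everything is still. Pressing the button now.

```bash
python3 -m creep '[[-1,[0,0,0.4],0],[-1,[0,0,0.8],0],[-1,[0,0,1.1],0],[-1,[0,0,1.3],0],[-1,[0,0,1.5],0],[-1,[0,0,1.65],0],[-1,[0,0,1.75],0],[-1,[0,0,1.75],0],[-1,[0,0,1.75],0]]'; python3 f.py 3
```

```text
clock: 33.95
eef_pos: [466.8, -229.9, 32.7]
eef_rot: [-3.141, 0.0, -3.114]
wrist_force: [0.4, -0.1, -0.6]
finger_gap: 0.9
finger_force: 0.0
[-3.8000e-01  3.0000e-02 -3.6000e-01  3.0000e-02 -2.0000e-02  0.0000e+00
  4.6678e+02 -2.2990e+02  3.2750e+01] sd [0.25 0.49 0.2 ] 34.1
```

```bash
for i in 1 2 3; do python3 -m creep '[[-1,[0,0,0.1],0],[-1,[0,0,0.15],0],[-1,[0,0,0.15],0],[-1,[0,0,0.15],0]]' | grep -E "eef_pos|wrist_force"; python3 f.py 4; done
```

```text
eef_pos: [466.7, -229.9, 31.1]
wrist_force: [0.3, -0.4, -0.4]
[-7.0000e-02 -2.4000e-01  1.3000e-01  2.0000e-02  1.0000e-02 -2.0000e-02
  4.6675e+02 -2.2987e+02  3.1170e+01] sd [0.3  0.48 0.57] 34.7
eef_pos: [466.7, -229.8, 29.6]
wrist_force: [0.6, 0.1, -0.1]
[-0.0000e+00  2.3000e-01 -4.0000e-02  3.0000e-02 -3.0000e-02 -0.0000e+00
  4.6674e+02 -2.2986e+02  2.9650e+01] sd [0.45 0.17 0.38] 35.3
eef_pos: [466.7, -229.9, 28.1]
wrist_force: [0.0, -0.6, -0.0]
[ 2.2000e-01  4.5000e-01 -1.9000e-01  1.0000e-02  2.0000e-02  2.0000e-02
  4.6675e+02 -2.2987e+02  2.8160e+01] sd [0.52 0.42 0.23] 35.9
```

```bash
for i in 1 2; do python3 -m creep '[[-1,[0,0,0.05],0],[-1,[0,0,0.1],0],[-1,[0,0,0.1],0],[-1,[0,0,0.1],0]]' | grep -E "eef_pos"; python3 f.py 4; done
python3 - <<'E'
from h import *
import cv2
s=manip.camera("scene"); w=manip.camera("wrist"); cv2.imwrite("pics/s2.png",s[:,:,::-1]);cv2.imwrite("pics/wp.png",w[:,:,::-1])
p=manip.camera_params("wrist");f=192/np.tan(np.radians(p['fovy']/2))
for X in([467,-230,24],[467,-230,12],[453,-230,20],[481,-230,20]):
    c=Ro.from_euler('xyz',p['attitude']).inv().apply(np.array(X)-p['origin']); print(X,(f*c[:2]/c[2]+[p['cx'],p['cy']]).round())
g=cv2.cvtColor(w,cv2.COLOR_RGB2GRAY)
print(g[170:300:5,200:300:5])
E
```

```text
eef_pos: [466.7, -229.8, 27.1]
[-2.8000e-01 -7.0000e-02  2.1000e-01  4.0000e-02 -0.0000e+00  3.0000e-02
  4.6676e+02 -2.2987e+02  2.7160e+01] sd [0.16 0.17 0.5 ] 36.5
eef_pos: [466.8, -229.9, 26.2]
[-1.7000e-01 -1.1000e-01  1.3300e+00  6.0000e-02  2.0000e-02 -2.0000e-02
  4.6679e+02 -2.2989e+02  2.6210e+01] sd [0.49 0.45 0.49] 37.1
[467, -230, 24] [246. 224.]
[467, -230, 12] [246. 219.]
[453, -230, 20] [247. 205.]
[481, -230, 20] [246. 239.]
[[142 143 146 144 145 151 143 138 142 143 147 143 144 146 141 141 148 151
  154 149]
 [ 86  93  87  89  92  89  92  92  92  91  90  95  94  92  94  91  89  91
   94 158]
 [ 92  95  97  98  94  94 100 100  96  93  97  95  90  92  93  92  92  91
   95 153]
 [ 91  97  93  92  94  97  95  94  96  96  96  92  96  91  89  95  92  93
   95 152]
 [ 86  95  94  96  96  92  92  96  92  44  91  96  96  92  91  93  93  91
   87  79]
 [ 86  98  94  97  92  92  39  18  30  33  34  15  26  97  90  93  89  88
   93  74]
 [ 79  93  94  95  93  21  24  18  20  23  19  11  19  13  90  94  91  88
   41  75]
 [ 81  95  95  95  72  21  21  20  26  29  24  18  20  14  
[... 856 characters left out ...]
  39  43
   42  73]
 [ 14   6  14  13  14  10   6  11  12  15  10   7   4   0  11   1   4   9
   11  13]
 [ 15  13  14  18   8   6  13   9   7   5  11   0   2  11  15   5   3   9
    5  14]
 [ 11   5   5  16  18   7  11   7   1   0   9   3  11   9  14  16   7   3
   12   7]
 [  7   9   1   4   9  10  10   9   6   9  16   5   6  11   1   4   9   8
    6   8]
 [ 16   7   7   6  10  12  11   6   1  13  21   1   2   3   5   3   8   2
    0   6]
 [ 10  11   8   7   2   8   5   3   7   8  14   5   6   8   6   8   4  11
   13   9]
 [  2   6  14   9  13   3   3   3  10  14  20   8   0   1   9   4   5   7
    0   0]
 [ 19  19  24  24  17  18   3  11  20  13  24   3   5   9   8   8   9   7
   13  11]]
```

Contact has begun with a spring-like force, and the fingertip is centred over the button. Continuing down.

```bash
for i in 1 2; do python3 -m creep '[[-1,[0,0,0.1],0],[-1,[0,0,0.15],0],[-1,[0,0,0.15],0]]' | grep -E "eef_pos"; python3 f.py 4; done
```

```text
eef_pos: [466.8, -229.9, 24.6]
[ 6.8000e-01  6.0000e-02  2.5200e+00  6.0000e-02 -1.0000e-02 -0.0000e+00
  4.6679e+02 -2.2987e+02  2.4680e+01] sd [0.18 0.25 0.51] 37.7
eef_pos: [466.8, -229.9, 23.1]Traceback (most recent call last):
  File "f.py", line 5, in <module>
    manip.camera("top"); s=manip.read_state(); r.append(np.r_[s['wrist_force'],s['moment'],s['eef_pos']])
    ~~~~~~~~~~~~^^^^^^^
ValueError: 200 camera calls are used up
```

```bash
for i in 1 2; do python3 -m creep '[[-1,[0,0,0.1],0],[-1,[0,0,0.15],0],[-1,[0,0,0.15],0]]' | grep -E "eef_pos|wrist"; done; python3 -m creep '[[-1,[0,0,0],0]]'|grep wrist
```

```text
eef_pos: [466.8, -229.9, 21.6]
wrist_force: [1.0, -0.2, 3.9]
eef_pos: [466.9, -229.9, 20.6]
wrist_force: [-1.9, 1.6, 10.3]
wrist_force: [-1.4, 1.4, 9.9]
```

The force has jumped to 10 N, so the button is on its stop. I'll hold briefly, then lift clear.

```bash
python3 -m creep '[[-1,[0,0,0.05],0],[-1,[0,0,0.05],0],[-1,[0,0,0.05],0]]'|grep -E "eef_pos|wrist"; python3 -m creep '[[-1,[0,0,-0.2],0],[-1,[0,0,-0.5],0],[-1,[0,0,-1],0],[-1,[0,0,-2],0],[-1,[0,0,-4],0],[-1,[0,0,-7],0],[-1,[0,0,-10],0],[-1,[0,0,-14],0],[-1,[0,0,-18],0],[-1,[0,0,-18],0],[-1,[0,0,-18],0],[-1,[0,0,-18],0]]'; python3 -m creep '[[-1,[0,0,0],0],[-1,[0,0,0],0],[-1,[0,0,0],0],[-1,[0,0,0],0],[-1,[0,0,0],0],[-1,[0,0,0],0]]'|tail -3
```

```text
eef_pos: [466.9, -229.9, 20.4]
wrist_force: [-4.5, 2.5, 15.4]
clock: 40.3
eef_pos: [466.2, -229.5, 198.5]
eef_rot: [3.14, -0.002, -3.114]
wrist_force: [0.3, 0.2, 0.5]
finger_gap: 0.2
finger_force: 0.0
wrist_force: [0.8, -0.1, 1.0]
finger_gap: 0.6
finger_force: 0.0
```

```bash
python3 -c "
from cell import manip
print(manip.sign_off())"
```

```text
the job is handed in; nothing more can be done
None
```

The looped tub hung still in the stand's notch when I pushed the hold button to its stop and let it out, and I handed the job in at about 41 s. The camera calls had run out by then, so I have no picture from after the press.

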